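# Set the bench length stop and close its cam lever without letting go of the rod

## Task

On the bench length stop, swing the red cam lever fully open, then draw the spring-loaded rod out by its cross handle until its red pointer is level with the black line of the yellow length index. Keep the rod there, without letting it slip, while you push the lever fully shut again. Finish still holding the rod's handle with the pointer on the line and the lever shut (the spring would pull the rod back if you let go), and leave the things standing around undisturbed.

Things in the scene. Friction and masses are not known exactly. Their poses are not given: they have to be found in the camera images.
- stop_base: Bench length stop, screwed down: dark steel plate x -70 to 180, y -32 to 54, 10 mm thick, with a blue socket block (x -60 to 12, y -28 to 28, top at z 48 mm). Origin on the bench under the rod's axis. x: the way the rod is drawn out; y: level, away from the cross handle (handle on the -y side); z up. The rod and handle axes are 32 mm above the bench.
- rod (a joint): Draw of the sliding steel rod (16 mm thick), m: 0 = pulled in by its spring (start), to 0.095 along stop_base's +x. The spring pulls back with 4 N at 0 to 9 N at 0.09, lever open or shut: the cam only nips the rod and does not hold it, so nothing but your hold keeps the rod out. A rubber foot ends the rod 20 mm beyond the handle; a hub 24 mm across joins the handle.
- handle (a point): Cross handle fixed to the rod: level round bar 14 mm thick, from the rod's axis 150 mm out along stop_base's -y, then a black cap (20 mm thick, 10 mm long). This point lies where it meets the rod's axis, at x = 45 mm + rod draw in stop_base. Fingers closing along x pinch or straddle it from above, clear of the open lever 115 to 125 mm out, and can slide along its length while the rod stays put.
- pointer_tip (a point): Tip of the rod's short red pointer, 27 mm from the rod's axis on the +y side, 32 mm above the bench; same x as the handle's axis.
- length_index: Yellow rider, fixed during the job, on the white scale strip; 16 x 16 mm, top 37 mm above the bench, with a black line along y on top. Origin on the base plate (z 10 mm), axes as stop_base's, line at its x = 0: the pointer is on the line when its tip has this origin's x along stop_base. It stands at x 80 to 120, y 40 mm in stop_base (line y 33 to 53, yellow body 38 to 54).
- lever (a joint): Angle of the red cam lever, in rad: 0 = shut (lever lies along stop_base's +x), 0.5 = fully open (its free end swung towards the handle side, -y). It has a small friction (about 0.12 N m) and stays where it is left. To shut it, hold the handle near the fingertips, so that the fingers and not the wider hand above meet the lever.
- lever_pivot (a point): The lever's vertical hinge axis, at x -5, y -14 mm in stop_base, 57 mm above the bench. The lever is a red bar 14 mm wide, 50 to 64 mm above the bench, so it passes over rod and handle; fingers straddling the handle reach up past it and push it shut with their sides as they slide along the handle towards the rod.
- lever_tip (a point): Centre of the lever's round end (20 mm across), 150 mm from the pivot, 57 mm above the bench; the end reaches 160 mm from the pivot.
- glue_jar: Loose glue jar with dark lid, 59 mm across, 76 mm high; origin under its centre. Leave alone.
- wax_tin: Loose round tin with blue band, 67 mm across, 24 mm high; origin under its centre. Leave alone.
- brass_plane: Loose brass hand plane with red knob, 59 x 194 x 111 mm; origin under its centre. Leave alone.

How it is judged:
By the outcome, as a careful person would: the job done as asked, in the order asked, and still so for the second after the job is handed in, while the arm keeps its last pose, push and grip.
It also fails if it takes over 51 s, if anything falls off the work surface, if the arm or the gripper's body presses on something with over 40 N, if the wrist force passes 120 N, or if a joint passes its speed limit or range.

## Robot

A 7-joint arm with a two-finger parallel gripper is mounted at the origin on a cart in front of the work surface, level with it; the furniture and walls round the work are solid. World frame = base frame: x ahead of the robot, y to its left, z up, the work surface at z = 0. Lengths are in m, angles in rad, forces in N, time in s.
With the tool pointing down it reaches from about 0.425 to 0.925 m from the base axis. Payload 6.8 kg.
Tool frame: the origin (TCP) lies between the finger pads; the fingertips stand 22 mm ahead of it and the grasp point (between the pads) lies 3 mm ahead of it; z points along the fingers, y is the line along which they close (so a half turn about z gives the same grasp; the last joint's range is limited). The gripper opens to 85 mm and grips with 20 to 120 N. Pads are 22 mm wide; open, the fingers measure 114 mm over their backs; the gripper's body (76 mm by 85 mm) begins 54 mm behind the grasp point. The pads swing forward as they close: fully open they stand 13 mm farther back than shut.
Start: joints at [-1.382, 0.477, 0.022, 1.555, -0.011, 1.109, -0.083], TCP at [0.197, 0.646, 0.253] pointing down, gripper open.
Joint ranges: [-2.96, 2.96], [-0.34, 2.1], [-1.41, 1.46], [0.24, 2.44], [-1.37, 4.51], [0.17, 1.92], [-2.96, 2.96]. Speed limits (rad/s): [2.39, 2.39, 3.14, 3.14, 3.14, 3.14, 3.14].

## Interface

Orientations are given as a unit quaternion [w, x, y, z].
In Python, from station import bot gives the robot as it stands.
- The arm moves only by the tool servo_tool, never from a script. Its argument "motion" is a list that holds one entry, the list of rows, each a list of 5 numbers: the opening, from 0 (shut) to 1 (fully open), then the shift along the world's x, y, z each as a share of 0.04 m, from -1 to 1, then the turn about the world's z as a share of 0.12 rad, from -1 to 1. A call has 1 to 20 rows; each row shifts and turns the commanded pose from where the row before left it; what a row does not reach is not made up. A row lasts 1/10 s, in which the tool goes at most 50 mm and 8.59 degrees, less where a joint would pass 70% of its speed; a pose out of reach is approached as far as the arm can. A call with a number of a shift or a turn outside -1 to 1 is refused whole. A call with a gripper value outside its range is refused whole. The fingers move at their own pace and stop on an object; "newtons" is the grip in N (left out, the last holds). Time passes only in rows, so rows that do not move let the fingers close. It gives the time, the measured TCP pose, the force, the opening and the grip force at its end, in the units of the state.
- bot.get_obs(): the state, without advancing time (a new reading comes with each control period).
- bot.read_camera(name): name is "scene" or "side" or "wrist"; returns (picture, depth): 400x640x3 uint8, red, green, blue; 400x640 float32, m along the optical axis (not along the pixel's ray), 0 where there is no reading.
- bot.get_calibration(name): a dict with "fovy" (degrees; the focal length in pixels is half the picture's height over the tangent of half this angle, whatever the lens; pixels are square), "cx", "cy" (the principal point, pixels), "view" (4x4, takes a point from world to camera coordinates). Camera axes: x right, y down, z forward; pixel columns grow to the right and rows downward; lengths in m; the calibration is good to about 2 mm. A picture is of the moment at which its call begins: read the wrist's pose just before it. get_calibration takes no time and is no camera call; for the wrist camera it gives the pose at the moment of the call.
- bot.hand_in(): hands the job in; it is judged then, once.
The state is a dict: "t": time; "q": joint angles; "joint_vel": joint speeds; "joint_torque": joint torques, N m; "eef_pos": TCP position; "tool_rot": TCP orientation; "contact_force": force on the tool from outside, world axes, zero at the start; "torque": the same for the moment, N m; "gripper_width": opening from 0.0 (shut) to 1.0 (fully open); "grasp_force": force on a finger pad.
Only numpy, scipy, OpenCV 4.12 (cv2) and the standard library are available. Lean on these libraries where they do the work, as an engineer would, in place of code of your own. Each camera call takes 0.05 s, during which the arm holds its last target. There are 200 camera calls.

## Working session

There is one attempt and no reset: what is moved stays moved. The work goes in short steps, Python scripts to look and compute and a tool call to move; the robot and the scene stay as the last step left them, time stands still between calls to the robot, and variables do not carry over. Pictures are saved under pics/ and viewed, at most 10 in all, crops included, and the job is handed in when it is done.

Besides the shell and the picture viewer there is one more tool, called after "Call:" as a command line: name --argument value ..., lists and objects as JSON in quotes. servo_tool: Moves the arm, as the interface text tells. Shift numbers are shares of 0.04 m and turn numbers shares of 0.12 rad, none past 1 either way. Its arguments: {"type":"object","properties":{"motion":{"type":"array"},"newtons":{"type":"number"}},"required":["motion"]}

```bash
mkdir -p pics; cat > h.py <<'E'
import numpy as np, cv2
from station import bot
def snap(n,f):
    c=bot.get_calibration(n); p,d=bot.read_camera(n)
    cv2.imwrite(f'pics/{f}.png',p[:,:,::-1]); np.savez(f'{f}.npz',p=p,d=d,V=c['view'],k=[200/np.tan(np.radians(c['fovy'])/2),c['cx'],c['cy']])
def ray(f,u,v,z=None):
    s=np.load(f+'.npz'); k=s['k']; M=np.linalg.inv(s['V'])
    r=M[:3,:3]@np.array([(u-k[1])/k[0],(v-k[2])/k[0],1]); o=M[:3,3]
    t=s['d'][int(round(v)),int(round(u))] if z is None else (z-o[2])/r[2]
    return o+t*r
E
python3 - <<'E'
from h import *
print(bot.get_obs())
for n in("scene","side","wrist"): snap(n,n+'0')
a=cv2.imread('pics/scene0.png');b=cv2.imread('pics/side0.png')
cv2.imwrite('pics/two.png',cv2.resize(np.vstack([a,b]),(480*1,600)))
E
```

```text
{'t': 0.0, 'q': array([-1.38214651,  0.4777716 ,  0.02235738,  1.55646427, -0.01153644,
        1.10929175, -0.08309568]), 'joint_vel': array([-0.00017104,  0.00035328,  0.00151337,  0.00040503, -0.00055009,
        0.00101715,  0.00198527]), 'joint_torque': array([-5.32386675e-04, -5.96441817e+01,  1.60782225e+00, -2.81197429e+01,
        1.25022573e-02,  9.33405769e-03, -5.27384813e-06]), 'eef_pos': array([0.19722921, 0.6449613 , 0.25233971]), 'tool_rot': array([-7.93385234e-05,  1.47834073e-01,  9.89011765e-01, -9.00004783e-04]), 'contact_force': array([0.03694105, 0.69512636, 0.32607977]), 'torque': array([-0.0097329 , -0.03605587,  0.02623946]), 'grasp_force': 0.0, 'gripper_width': 1.0028679713825979}
```

View pics/scene0.png

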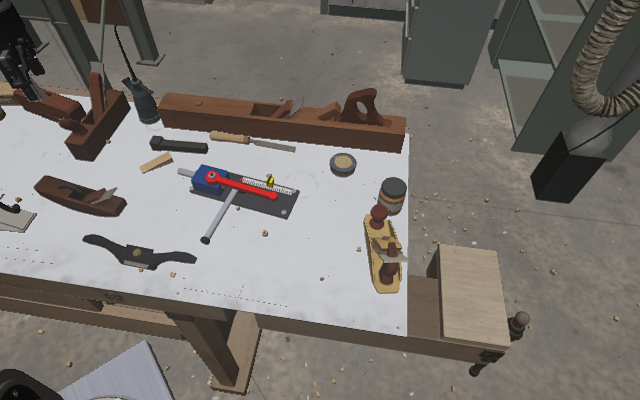

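View pics/side0.png

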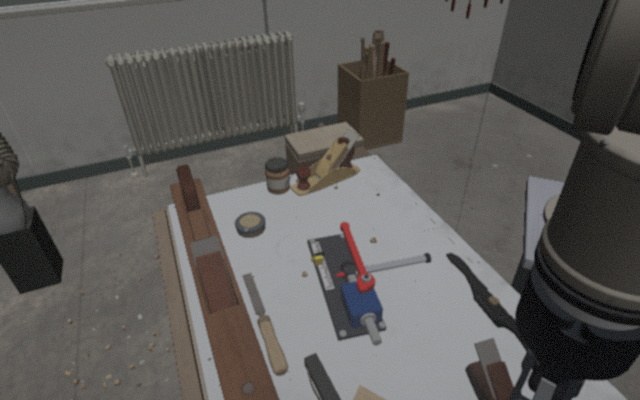

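The scene view shows the stop around (235,190): blue block at (210,180), lever tip at (275,196), handle cap at (206,240). In the side view the block is at (361,300). I'll enlarge both.

```bash
python3 - <<'E'
from h import *
a=cv2.imread('pics/scene0.png')[155:255,165:315];b=cv2.imread('pics/side0.png')[215:355,295:445]
cv2.imwrite('pics/c1.png',cv2.resize(a,None,fx=5,fy=5,interpolation=cv2.INTER_CUBIC))
cv2.imwrite('pics/c2.png',cv2.resize(b,None,fx=4,fy=4,interpolation=cv2.INTER_CUBIC))
E
```

```text
(no output)
```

View pics/c1.png

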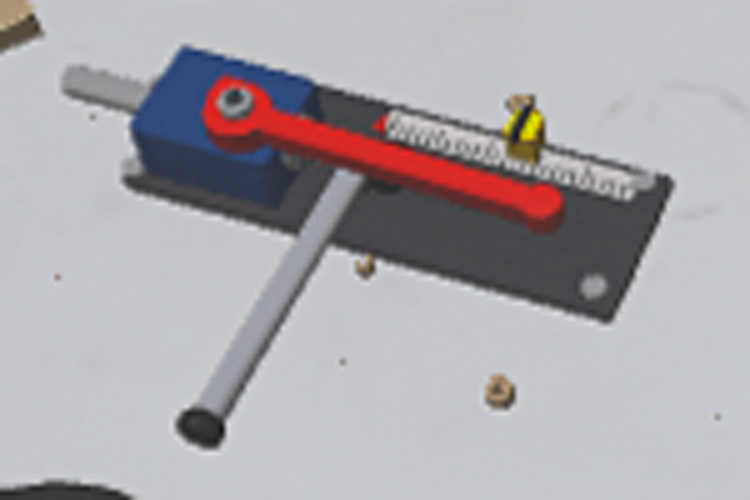

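View pics/c2.png

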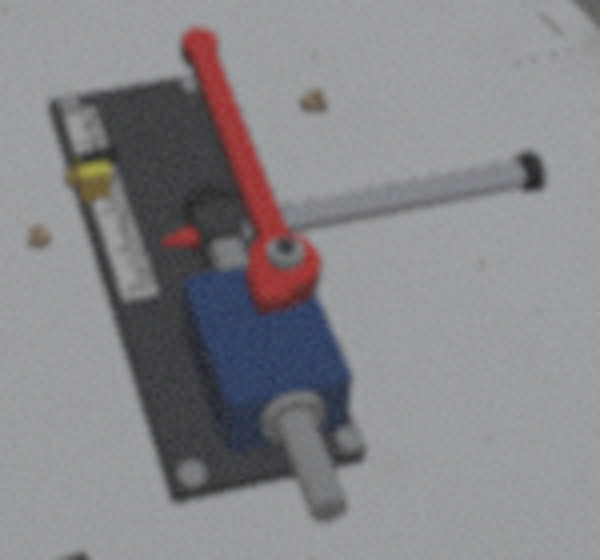

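```bash
cat > fit.py <<'E'
from h import *
from scipy.optimize import least_squares
S=[(180,-32,10,612,318),(180,54,10,673,181),(-70,-32,10,125,178),(-60,28,48,185,47),(12,28,48,322,82),(-60,-28,48,135,118),(-5,-14,68,235,100),(45,-155,32,200,427),(45,27,32,378,124)]
D=[(-70,54,10,175,493),(180,54,10,52,103),(-70,-32,10,362,452),(12,28,48,187,284),(-5,-14,68,285,250),(45,-155,32,532,171),(45,27,32,164,240)]
def P(f,X):
    s=np.load(f+'.npz');k=s['k'];c=(s['V'][:3,:3]@X.T).T+s['V'][:3,3];return c[:,:2]/c[:,2:]*k[0]+k[1:]
def W(p,L):
    c,s=np.cos(p[2]),np.sin(p[2]);L=np.atleast_2d(L)/1000;return np.c_[p[0]+c*L[:,0]-s*L[:,1],p[1]+s*L[:,0]+c*L[:,1],L[:,2]]
S=np.array(S,float);D=np.array(D,float)
us=S[:,3:]/5+[165,155]-.4;ud=D[:,3:]/4+[295,215]-.4
res=lambda p:np.r_[(P('scene0',W(p,S[:,:3]))-us),(P('side0',W(p,D[:,:3]))-ud)]
if __name__=='__main__':
    b=None
    for y in np.arange(-3,3,1):
        r=least_squares(lambda p:res(p).ravel(),[.2,.75,y],loss='soft_l1')
        if b is None or r.cost<b.cost:b=r
    p=b.x;print(p,b.cost);print(res(p).round(1))
    def loc(w): 
        d=w[:2]-p[:2];c,s=np.cos(p[2]),np.sin(p[2]);return 1000*np.array([c*d[0]+s*d[1],-s*d[0]+c*d[1]])
    for n,f,u,v,z in[('idx s','scene0',165+522/5-.4,155+120/5-.4,.037),('idx d','side0',295+97/4-.4,215+157/4-.4,.037),('tip s','scene0',165+545/5-.4,155+198/5-.4,.064),('tip d','side0',295+200/4-.4,215+43/4-.4,.064),('ptr s','scene0',165+378/5-.4,155+124/5-.4,.032)]:
        print(n,loc(ray(f,u,v,z)))
    for L in[(45,0,32),(45,-120,32),(145,-14,57)]:print(L,W(p,L))
E
python3 fit.py
```

```text
[ 0.42822486  0.38941247 -0.95413138] 13.027389186231655
[[-0.2  0.5]
 [ 0.7 -0. ]
 [-1.3  0.3]
 [-0.5 -1. ]
 [-0.5 -0.6]
 [-2.6  1.6]
 [ 0.1  1.1]
 [-0.2  1. ]
 [ 1.8 -0.7]
 [-1.2  0. ]
 [-0.7 -1.7]
 [ 1.4 -0.3]
 [-1.7 -2.9]
 [ 0.1  0.4]
 [-0.3  0.8]
 [-0.2  0.7]]
idx s [106.94400166  44.32767804]
idx d [102.16430866  45.22799515]
tip s [145.19116939 -14.97724007]
tip d [141.08836123 -16.87877172]
ptr s [41.85198055 23.5991428 ]
(45, 0, 32) [[0.45424915 0.35270094 0.032     ]]
(45, -120, 32) [[0.35635175 0.28330283 0.032     ]]
(145, -14, 57) [[0.50065955 0.26302332 0.057     ]]
```

Call:
servo_tool --motion '[[[0,0.65,-0.71,0,0.63],[0,0.65,-0.71,0,0.63],[0,0.65,-0.71,0,0.63],[0,0.65,-0.71,0,0.63],[0,0.65,-0.71,0,0.63],[0,0.65,-0.71,0,0.63],[0,0.65,-0.71,0,0.63],[0,0.65,-0.71,0,0.63],[0,0.65,-0.71,0,0.63],[0,0.65,-0.71,0,0.63],[0,0.65,-0.71,0,0.63],[0,0.65,-0.71,0,0.63],[0,0,0,0,0],[0,0,0,0,0]]]' --newtons 30

```text
t: 1.55
eef_pos: [0.5099, 0.3036, 0.253]
tool_rot: [-0.0, -0.299, 0.954, -0.0]
contact_force: [-0.2, 0.0, 0.1]
gripper_width: 0.001
grasp_force: 0.0
```

```bash
python3 - <<'E'
from h import *
snap('wrist','w1')
E
```

```text
(no output)
```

View pics/w1.png

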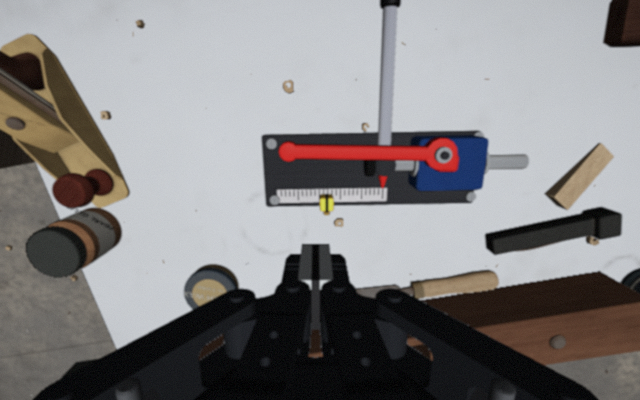

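The wrist view shows the whole stop: plate corners at (262,135), (267,207), (481,131) and (476,202). The pivot is at (444,155), the pointer tip at (384,188), the index line at about (326,204), the lever tip at (288,152) and the cap at (389,2). I'll refit with this view.

```bash
cat > fit2.py <<'E'
from fit import *
T=np.array([(180,-32,10,262.5,135),(180,54,10,267.5,207),(-70,-32,10,482,130.5),(-70,54,10,476,202.5),(-5,-14,68,444,155),(45,-155,32,389.5,3),(45,27,32,384,188)],float)
r=least_squares(lambda p:(P('w1',W(p,T[:,:3]))-T[:,3:]).ravel(),[.428,.389,-.954],loss='soft_l1');p=r.x
def loc(w): 
    d=w[:2]-p[:2];c,s=np.cos(p[2]),np.sin(p[2]);return 1000*np.array([c*d[0]+s*d[1],-s*d[0]+c*d[1]])
if __name__=='__main__':
    print(p,r.cost);print((P('w1',W(p,T[:,:3]))-T[:,3:]).round(1))
    print('idx',loc(ray('w1',326,203,.037)),'ptr',loc(ray('w1',384,188,.032)),'tip',loc(ray('w1',288,152,.064)),'tcp',loc(bot.get_obs()['eef_pos']))
    s=cv2.imread('pics/w1.png')[120:220,255:405];cv2.imwrite('pics/c3.png',cv2.resize(s,None,fx=5,fy=5,interpolation=cv2.INTER_CUBIC))
E
python3 fit2.py
```

```text
[ 0.42889888  0.39426881 -0.93683198] 4.443153734703093
[[-0.8  0.8]
 [-0.5  1.4]
 [ 1.8 -0.7]
 [-1.2  0.6]
 [ 0.6 -0.3]
 [ 0.8 -1. ]
 [-0.5  0.2]]
idx [109.42342968  40.99206737] ptr [44.48870923 26.78169419] tip [146.37396894 -20.08175225] tcp [119.35774163  11.6330577 ]
```

View pics/c3.png

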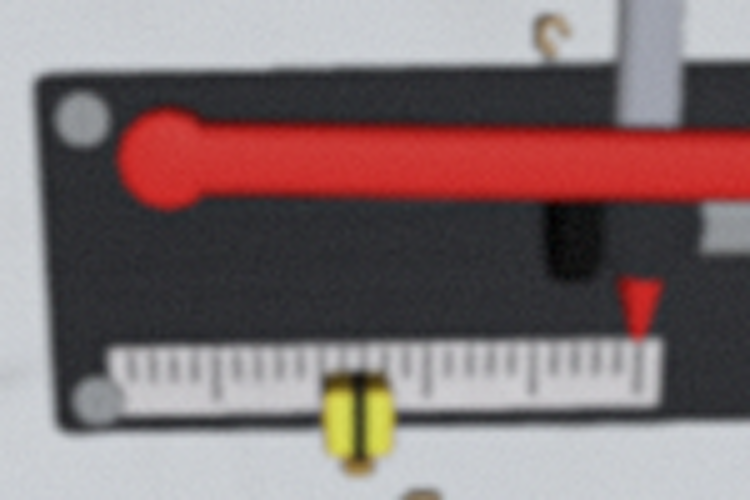

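Call:
servo_tool --motion '[[[0,0.16,0.12,-0.9,0],[0,0,0,-0.95,0],[0,0,0,-0.95,0],[0,0,0,-0.95,0],[0,0,0,-0.9,0],[0,0,0,0,0],[0,0,0,0,0]]]'

```text
t: 2.3
eef_pos: [0.5149, 0.3107, 0.0676]
tool_rot: [-0.001, -0.301, 0.954, 0.0]
contact_force: [0.7, -0.6, 0.1]
gripper_width: -0.0
grasp_force: 0.0
```

Call:
servo_tool --motion '[[[0,-0.16,-0.12,0,0],[0,-0.16,-0.12,0,0],[0,-0.16,-0.12,0,0],[0,-0.16,-0.12,0,0],[0,-0.16,-0.12,0,0],[0,-0.16,-0.12,0,0],[0,-0.16,-0.12,0,0],[0,-0.16,-0.12,0,0],[0,0,0,0,0]]]'

```text
t: 3.2
eef_pos: [0.4633, 0.2699, 0.067]
tool_rot: [-0.001, -0.3, 0.954, -0.0]
contact_force: [-0.1, 0.6, -0.3]
gripper_width: -0.001
grasp_force: 0.0
```

Call:
servo_tool --motion '[[[0,-0.14,-0.1,0,0],[0,-0.06,-0.04,0,0],[0,0,0,0,0]]]'

```text
t: 3.5
eef_pos: [0.4561, 0.2651, 0.0672]
tool_rot: [-0.0, -0.3, 0.954, -0.0]
contact_force: [0.4, 0.3, -0.2]
gripper_width: -0.002
grasp_force: 0.0
```

Call:
servo_tool --motion '[[[0,-0.06,-0.04,0,0],[0,-0.06,-0.04,0,0],[0,0,0,0,0]]]'

```text
t: 3.8
eef_pos: [0.4515, 0.2621, 0.0672]
tool_rot: [-0.0, -0.301, 0.954, -0.0]
contact_force: [0.3, 0.6, 0.4]
gripper_width: -0.001
grasp_force: 0.1
```

Call:
servo_tool --motion '[[[0,-0.06,-0.04,0,0],[0,-0.06,-0.04,0,0],[0,0,0,0,0]]]'

```text
t: 4.1
eef_pos: [0.4506, 0.261, 0.0683]
tool_rot: [0.004, -0.3, 0.954, 0.001]
contact_force: [9.1, 4.8, -6.5]
gripper_width: 0.008
grasp_force: 4.8
```

```bash
python3 - <<'E'
from fit2 import *
snap('scene','s2');snap('wrist','w2')
im=np.load('s2.npz')['p'].astype(int)
m=(im[...,0]>150)&(im[...,1]<80)&(im[...,2]<80); m[:, :180]=0;m[:,330:]=0;m[:150]=0;m[260:]=0
v,u=np.nonzero(m); L=np.array([loc(ray('s2',a,b,.064)) for a,b in zip(u,v)])
print(len(u)); d=L-[-5,-14]; far=np.hypot(*d.T); k=(far>50)&(far<170); print(np.degrees(0)+np.arctan2(*d[k].mean(0)[::-1]), far.max())
print(bot.get_obs()['contact_force'])
E
```

```text
391
-0.5250779564839448 162.3126394393604
[ 8.93131999  4.11482562 -5.34201775]
```

View pics/w2.png

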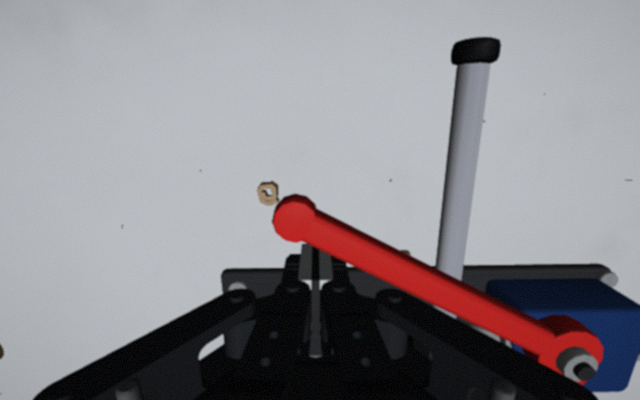

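Call:
servo_tool --motion '[[[0,0.25,0.18,0,0],[0,0,0,0.9,0],[0,0,0,0.9,0],[0.5,-0.85,0.15,0,0.13],[0.5,-0.85,0.15,0,0],[0.5,-0.87,0.12,0,0],[0.5,0,0,0,0],[0.5,0,0,0,0]]]'

```text
t: 5.0
eef_pos: [0.3537, 0.2832, 0.1394]
tool_rot: [-0.0, -0.309, 0.951, -0.0]
contact_force: [0.6, -0.2, -0.9]
gripper_width: 0.498
grasp_force: 0.0
```

```bash
python3 - <<'E'
from fit2 import *
snap('wrist','w3')
print(bot.get_obs()['eef_pos'],loc(bot.get_obs()['eef_pos']))
E
```

```text
[0.35464269 0.28312749 0.13937824] [  45.5597929  -125.66098124]
```

View pics/w3.png

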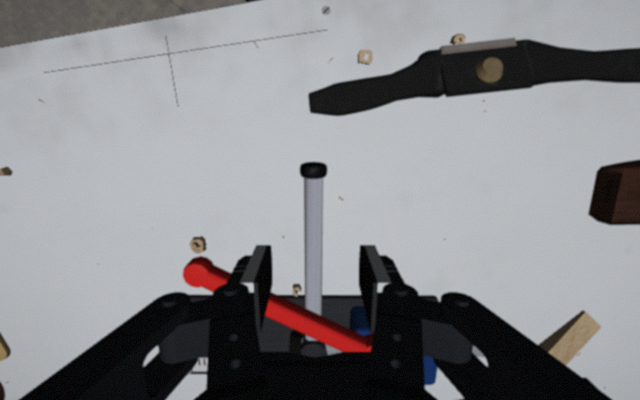

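The handle (column 314) lies midway between the fingers (columns 262 and 370), and the open lever is clear. Next I descend and pinch.

Call:
servo_tool --motion '[[[0.5,0.06,0.05,-0.78,0],[0.5,0,0,-0.78,0],[0.5,0,0,-0.77,0],[0.5,0,0,0,0],[0,0,0,0,0],[0,0,0,0,0],[0,0,0,0,0],[0,0,0,0,0],[0,0,0,0,0]]]' --newtons 30

```text
t: 5.95
eef_pos: [0.3583, 0.2849, 0.0474]
tool_rot: [0.001, -0.307, 0.952, 0.0]
contact_force: [3.4, -3.2, 2.6]
gripper_width: 0.144
grasp_force: 30.7
```

Call:
servo_tool --motion '[[[0,0.12,-0.16,0,0],[0,0.12,-0.16,0,0],[0,0.12,-0.16,0,0],[0,0.12,-0.16,0,0],[0,0.12,-0.16,0,0],[0,0.12,-0.16,0,0],[0,0.12,-0.16,0,0],[0,0,0,0,0],[0,0,0,0,0]]]'

```text
t: 6.85
eef_pos: [0.3895, 0.2416, 0.0473]
tool_rot: [0.0, -0.308, 0.951, 0.001]
contact_force: [-6.8, 2.7, 11.1]
gripper_width: 0.146
grasp_force: 31.6
```

```bash
python3 - <<'E'
from fit2 import *
o=bot.get_obs();print(o['eef_pos'],o['contact_force'],o['gripper_width'])
snap('scene','s4');snap('side','d4')
a=cv2.imread('pics/scene0.png')
A=cv2.resize(cv2.imread('pics/s4.png')[165:215,225:315],None,fx=8,fy=6,interpolation=cv2.INTER_CUBIC)
B=cv2.resize(cv2.imread('pics/d4.png')[230:280,300:390],None,fx=8,fy=6,interpolation=cv2.INTER_CUBIC)
cv2.imwrite('pics/c4.png',np.vstack([A,B]))
E
```

```text
[0.38951141 0.24162096 0.04729493] [-6.81524764  2.72744584 11.12495278] 0.1455275781646994
```

View pics/c4.png

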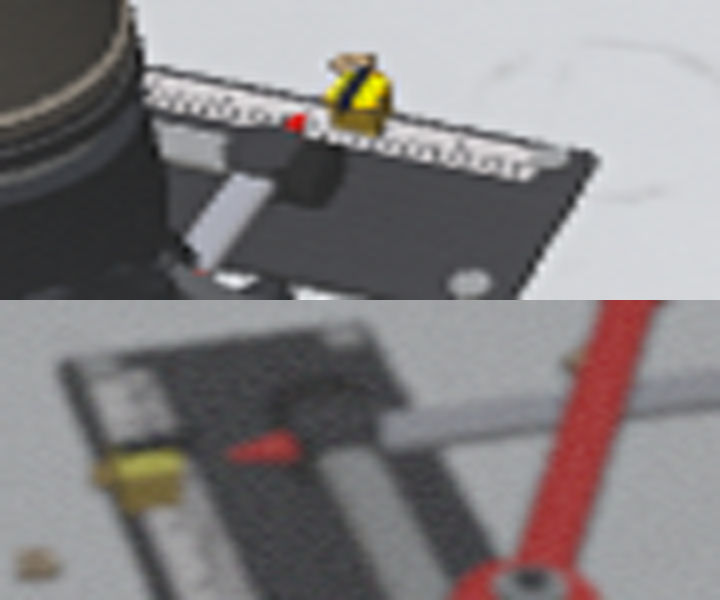

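```bash
python3 - <<'E'
from fit2 import *
for f,t,i in[('s4',(260.5,185.1),(269,179.3)),('d4',(328.4,255.8),(319,253.8))]:
    a=loc(ray(f,*t,.032));b=loc(ray(f,*i,.037));print(f,a,b,b-a)
c=np.array([.4285,.392,-.945])
for q in(p,c): print(P('s4',W(q,[[98,27,32],[110,33,37],[110,53,37],[105,33,37],[105,53,37]])),P('d4',W(q,[[98,27,32],[110,33,37],[110,53,37]])))
E
```

```text
s4 [97.89756814 18.11875081] [112.01900743  37.03095447] [14.12143929 18.91220366]
d4 [101.39729202  22.30509932] [106.50227347  39.7212783 ] [ 5.10498145 17.41617898]
[[262.00581466 182.35600267]
 [267.55134284 180.33403224]
 [270.72578587 174.25674478]
 [265.56288089 179.82789275]
 [268.76002591 173.76296807]] [[326.50077051 257.45272518]
 [321.92698333 251.93925237]
 [311.90576464 253.83433988]]
[[262.31811002 183.30194662]
 [267.87901688 181.3138539 ]
 [271.11994615 175.22797498]
 [265.89285409 180.79314624]
 [269.15628901 174.71999676]] [[327.49747619 256.57412248]
 [322.97038981 251.0526618 ]
 [312.95851853 252.8820716 ]]
```

```bash
python3 - <<'E'
from fit2 import *
ux=lambda y:np.array([np.cos(y),np.sin(y)])
tip=ray('w1',382.5,187.2,.032);ln=ray('w1',326.6,202.6,.037)
pc=[ray('w1',255+c/5-.4,120+r/5-.4,.010) for c,r in((38,78),(58,430))]
im=np.load('w1.npz')['p'].astype(float)
# subpixel: tip red centroid per row, line darkness centroid per row
for v in range(176,190):
    w=np.clip(im[v,375:392,0]-im[v,375:392,1]-40,0,None); print(v,w.sum().round(), ((np.arange(375,392)*w).sum()/max(w.sum(),1)).round(2),end=' | ')
print()
for v in range(197,212):
    r=im[v,318:336,0]; print(v,r.astype(int))
print(np.arctan2(*(pc[0]-pc[1])[:2])) 
for y in(-.937,-.945,-.954): print(y,(ln-tip)[:2]@ux(y))
print('px/mm',1/np.linalg.norm(ray('w1',327.6,202.6,.037)-ln)/1000)
E
```

```text
176 476.0 382.5 | 177 758.0 382.72 | 178 771.0 382.74 | 179 715.0 382.67 | 180 647.0 382.6 | 181 576.0 382.54 | 182 516.0 382.48 | 183 464.0 382.41 | 184 403.0 382.29 | 185 350.0 382.23 | 186 251.0 382.2 | 187 106.0 382.06 | 188 5.0 382.0 | 189 0.0 0.0 | 
197 [166 115  88 104 114 112 104  71  38  48  81 108 116 122 136 165 192 200]
198 [167 134 127 156 166 166 152 109  57  65 120 159 170 175 169 176 188 200]
199 [176 156 177 196 205 200 186 140  69  82 150 191 208 205 201 191 193 200]
200 [178 172 191 211 216 214 195 147  78  85 155 201 215 216 207 194 192 195]
201 [164 167 193 209 215 213 198 147  78  87 156 200 216 213 206 185 170 166]
202 [121 144 187 209 215 214 198 142  78  87 152 201 213 212 204 171 122 104]
203 [ 78 128 180 207 214 213 196 148  80  85 155 201 215 214 202 161  98  61]
204 [ 74 123 176 206 215 211 197 146  83  88 154 198 215 213 202 164 108  75]
205 [113 141 177 206 214 213 198 151  79  84 155 199 214 213 202 180 146 139]
206 [164 163 188 204 215 213 196 150  80  86 154 199 212 211 206 192 185 188]
207 [190 179 188 204 216 215 196 149  79  86 156 201 212 213 208 196 194 199]
208 [199 185 186 202 212 216 198 143  81  87 154 200 213 212 209 196 193 199]
209 [198 187 189 202 213 210 197 147  77  88 149 199 209 214 203 199 195 201]
210 [200 195 190 201 204 200 180 137  73  77 144 183 203 203 200 198 199 199]
211 [201 199 195 198 193 178 160 118  77  79 125 166 188 196 195 198 201 203]
-2.1884289115205853
-0.937 0.06255842190582889
-0.945 0.062438538086041086
-0.954 0.062298892658173184
px/mm 0.8997809031960099
```

Call:
servo_tool --motion '[[[0,0.07,-0.09,0,0],[0,0.07,-0.09,0,0],[0,0,0,0,0],[0,0,0,0,0],[0,0,0,0,0]]]'

```text
t: 7.45
eef_pos: [0.3947, 0.2346, 0.0473]
tool_rot: [-0.0, -0.309, 0.951, 0.001]
contact_force: [-6.6, 2.7, 13.1]
gripper_width: 0.145
grasp_force: 31.7
```

```bash
python3 - <<'E'
from fit2 import *
o=bot.get_obs();print(o['eef_pos'],o['contact_force'],o['gripper_width'],(o['eef_pos']-[.3583,.2849,0])[:2]@[.586,-.81])
snap('scene','s5');snap('side','d5')
A=cv2.resize(cv2.imread('pics/s5.png')[168:196,248:284],None,fx=12,fy=12,interpolation=cv2.INTER_CUBIC)
B=cv2.resize(cv2.imread('pics/d5.png')[238:266,308:344],None,fx=12,fy=12,interpolation=cv2.INTER_CUBIC)
cv2.imwrite('pics/c5.png',cv2.resize(np.hstack([A,B]),(792,308)))
E
```

```text
[0.39469069 0.23457973 0.0472842 ] [-6.63595567  2.72824341 13.14203603] 0.14505114460794225 0.062084362973992856
```

View pics/c5.png

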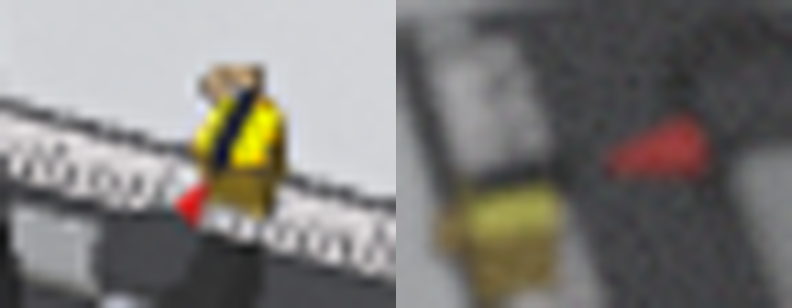

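```bash
python3 - <<'E'
from fit2 import *
c=np.array([.4285,.392,-.945])
pts=np.array([[107,27,32],[107,33,37],[107,38,37],[107,54,37],[99,38,37],[115,38,37],[99,54,37],[115,54,37],[99,38,12],[99,54,12],[100,27,32],[180,54,10]],float)
n=['tip','l33','l38','l54','nf','ff','nb','fb','nf0','nb0','tip-7','corner']
for f,o,dx in(('s5',(248,168),0),('d5',(308,238),396)):
    q=(P(f,W(c,pts))-o+.4)*11+[dx,0]
    print(f,dict(zip(n,[tuple(x) for x in q.round().astype(int).tolist()])))
s=cv2.imread('pics/d5.png')[228:284,290:360]; t=cv2.imread('pics/s5.png')[160:216,240:310]
cv2.imwrite('pics/c6.png',np.hstack([cv2.resize(x,(399,320),interpolation=cv2.INTER_LANCZOS4) for x in (t,s)]))
E
```

```text
s5 {'tip': (201, 183), 'l33': (210, 147), 'l38': (219, 131), 'l54': (248, 77), 'nf': (184, 121), 'ff': (254, 140), 'nb': (213, 68), 'fb': (282, 86), 'nf0': (195, 197), 'nb0': (223, 144), 'tip-7': (171, 175), 'corner': (570, 241)}
d5 {'tip': (602, 174), 'l33': (569, 159), 'l38': (542, 165), 'l54': (453, 181), 'nf': (552, 196), 'ff': (531, 134), 'nb': (463, 212), 'fb': (443, 150), 'nf0': (555, 297), 'nb0': (467, 313), 'tip-7': (612, 201), 'corner': (374, 23)}
```

The crops show the pointer within a few mm of the line. I've used up my picture views, so I'll measure the pointer's actual travel numerically.

```bash
cat > ptr.py <<'E'
from fit2 import *
from scipy.optimize import brentq
c=np.array([.4285,.392,-.945])
def cen(f,d):
    q=P(f,W(c,[[45+d,21,32]]))[0]; im=np.load(f+'.npz')['p'].astype(float)
    u0,v0=np.round(q).astype(int); R=im[v0-7:v0+8,u0-7:u0+8]
    w=R[...,0]-R[...,1:].max(-1); w=np.where(w>30,w,0)
    n,l,st,ce=cv2.connectedComponentsWithStats((w>0).astype(np.uint8)); 
    k=1+np.argmin([np.hypot(*(x-7)) for x in ce[1:]]); w=w*(l==k)
    vv,uu=np.mgrid[-7:8,-7:8]; return np.array([u0+(uu*w).sum()/w.sum(),v0+(vv*w).sum()/w.sum()]),int(w.sum()),int((w>0).sum())
def travel(f0,f1,d):
    a,b=cen(f0,0),cen(f1,d); print(f1,a,b)
    z=loc_c(ray(f1,*b[0],.032))-loc_c(ray(f0,*a[0],.032)); return z
def loc_c(w):
    d=w[:2]-c[:2];C,s=np.cos(c[2]),np.sin(c[2]);return 1000*np.array([C*d[0]+s*d[1],-s*d[0]+C*d[1]])
E
python3 - <<'E'
from ptr import *
print(travel('side0','d4',53.4),travel('side0','d5',62),travel('scene0','s4',53.4),travel('scene0','s5',62))
im=np.load('d5.npz')['p'];print('side yellow R / B rows 243-266, cols 310-326')
print('\n'.join(f'{v} '+' '.join(f'{im[v,u,0]:3d}/{im[v,u,2]:3d}' for u in range(312,328)) for v in range(246,266)))
im=np.load('s5.npz')['p'];print('scene')
print('\n'.join(f'{v} '+' '.join(f'{im[v,u,0]:3d}/{im[v,u,2]:3d}' for u in range(262,277)) for v in range(172,192)))
E
```

```text
d4 (array([340.18185328, 274.05521236]), 2590, 41) (array([333.14148051, 254.33333333]), 2283, 36)
d5 (array([340.18185328, 274.05521236]), 2590, 41) (array([331.9142344, 251.2896273]), 2227, 35)
s4 (array([240.70067265, 179.41255605]), 892, 9) (array([261.56222222, 184.91333333]), 900, 8)
s5 (array([240.70067265, 179.41255605]), 892, 9) (array([265.0679803 , 185.99901478]), 1015, 10)
[53.22700733 -0.68832829] [62.019421   -0.53405423] [53.12665011  0.06735061] [62.13493449 -0.37427744]
side yellow R / B rows 243-266, cols 310-326
246 139/140 161/161 156/158 145/148 126/128 120/123 126/126 120/122  98/ 97  76/ 75  69/ 72  60/ 63  66/ 65  69/ 70  71/ 73  65/ 69
247 132/133 154/155 159/160 153/151 137/134 131/134 137/136 137/137 111/114  85/ 88  67/ 70  64/ 68  65/ 69  69/ 70  68/ 70  65/ 69
248 126/125 152/152 158/160 156/157 148/147 134/135 136/137 129/131 124/122  95/ 95  74/ 78  65/ 69  62/ 65  70/ 75  68/ 71  63/ 70
249 112/111 144/146 158/158 152/151 144/144 133/134 126/125 126/127 120/122 107/109  71/ 75  73/ 75  70/ 72  72/ 74  61/ 59  69/ 70
250  97/ 98 138/138 151/151 147/145
[... 3862 characters left out ...]
 141/ 94 127/ 82 120/ 62 120/ 42 118/ 37  74/ 37 160/162 210/210 216/214 217/215
187  65/ 70  62/ 73 125/ 60 180/ 36 160/113 167/169 180/185 146/134 149/114 152/ 83  98/ 86 196/197 207/206 212/209 205/203
188  71/ 76  70/ 76  65/ 76 109/ 59 138/125 156/157 202/202 141/142 209/209 141/144 168/169 161/161 170/169 193/191 174/173
189  73/ 76  73/ 78  70/ 76  67/ 75  59/ 64  56/ 56  87/ 85 131/127 179/177 128/129 200/199 145/145 202/200 128/128 199/198
190  71/ 76  72/ 76  72/ 76  70/ 75  53/ 55  48/ 49  45/ 47  45/ 46  40/ 40  50/ 51 116/114 162/161 179/176 122/122 194/191
191  73/ 77  71/ 75  71/ 75  61/ 63  52/ 53  50/ 52  49/ 51  50/ 50  41/ 42  49/ 50  67/ 71  66/ 71  75/ 77  91/ 95 118/117
```

```bash
python3 - <<'E'
from ptr import *
g=cv2.cvtColor(np.load('w1.npz')['p'],cv2.COLOR_RGB2GRAY)
C=np.array([[262.5,135],[266.5,206],[482,130.5],[476,202.5]],np.float32).reshape(-1,1,2)
C=cv2.cornerSubPix(g,C.copy(),(4,4),(-1,-1),(3,50,.01)).reshape(-1,2);print(C)
L=np.array([(180,-32,10),(180,54,10),(-70,-32,10),(-70,54,10),(45,27,32)],float)
U=np.vstack([C,[382.1,188]])
s=np.load('w1.npz');k=s['k'];V=s['V']
def pr(q,X):
    R=cv2.Rodrigues(q[3:6])[0]; c=(R@(V[:3,:3]@W(q[:3],X).T+V[:3,3:4])).T+[0,0,q[6]]
    return c[:,:2]/c[:,2:]*k[0]+k[1:]
f=lambda q:np.r_[(pr(q,L)-U).ravel(),(q[3:6]/.01),q[6]/.002]
r=least_squares(f,np.r_[p,0,0,0,0]);q=r.x;print(q.round(4),(pr(q,L)-U).round(2).tolist())
for z in(27,32,37):
    x=least_squares(lambda t:pr(q,np.array([[t[0],t[1],z]]))[0]-[326.45,203.5],[107,45]).x;print('w1 idx',z,x)
# triangulate with tip bias in scene & side
bs={'s5':None,'d5':None}
sp=np.array([(269.75,177),(269.1,178),(268.6,179),(268.2,180),(267.8,181),(267.5,182)]);dp=np.array([(315,254.2),(317,253.6),(320,253.2)])
for n,pts in(('s5',sp),('d5',dp)):
    tb=loc_c(ray(n,*cen(n,62)[0],.032)); 
    for z in(.027,.032,.037): print(n,z,np.mean([loc_c(ray(n,*a,z)) for a in pts],0)-[tb[0]-107.1,tb[1]-20])
E
```

```text
[[261.62173 135.13956]
 [266.71393 205.70544]
 [478.06104 129.78749]
 [476.      202.5    ]]
[ 4.268e-01  3.924e-01 -9.380e-01 -4.400e-03 -1.700e-03 -5.000e-04
  2.800e-03] [[-0.5, 0.0], [-0.4, 1.69], [3.62, -0.37], [-3.04, -0.21], [0.1, -0.77]]
w1 idx 27 [107.54439737  45.88778858]
w1 idx 32 [107.70134166  44.39696028]
w1 idx 37 [107.85828596  42.90613197]
s5 0.027 [104.96343923  44.97094698]
s5 0.032 [107.00599195  41.09410874]
s5 0.037 [109.04854466  37.21727049]
d5 0.027 [112.93584497  48.15007072]
d5 0.032 [107.90715049  49.20794781]
d5 0.037 [102.87845602  50.26582491]
```

Call:
servo_tool --motion '[[[0,0.005,-0.006,0,0],[0,0.12,0.0855,0,0],[0,0.12,0.0855,0,0],[0,0.12,0.0855,0,0],[0,0.12,0.0855,0,0],[0,0,0,0,0]]]' --newtons 20

```text
t: 8.15
eef_pos: [0.4058, 0.2421, 0.044]
tool_rot: [-0.01, -0.309, 0.951, -0.002]
contact_force: [-20.5, -5.8, 7.0]
gripper_width: 0.15
grasp_force: 33.7
```

```bash
cat > chk.py <<'E'
from ptr import *
import sys
n=sys.argv[1];o=bot.get_obs();u=np.array([.580,-.815]);w=np.array([.815,.580]);d=(o['eef_pos']-[.3583,.2849,0])[:2]
print('tcp draw/slide',1000*d@u,1000*d@w,'F',o['contact_force'].round(1),'z',o['eef_pos'][2],o['gripper_width'])
for c_,s0 in(('side','side0'),('scene','scene0')):
    snap(c_,n+c_)
    try: print(travel(s0,n+c_,62.3))
    except Exception as e: print(c_,e)
    im=np.load(n+c_+'.npz')['p'].astype(int);m=((im[...,0]-im[...,1:].max(-1))>60).astype(np.uint8)
    k,l,st,ce=cv2.connectedComponentsWithStats(m)
    for i in range(1,k):
        if st[i,4]>15 and 200<ce[i][0]<420 and 150<ce[i][1]<330: print(c_,'red',st[i].tolist(),ce[i].round(1))
E
python3 chk.py e
```

```text
tcp draw/slide 62.4756582700161 13.86686250462658 F [-20.5  -5.8   7. ] z 0.04401347581292533 0.14954854817682492
eside (array([340.18185328, 274.05521236]), 2590, 41) (array([331.80853762, 251.07903635]), 2366, 38)
[62.64349541 -0.48380839]
side red [355, 223, 29, 66, 497] [370.2 259. ]
side red [328, 249, 8, 4, 20] [331.9 251. ]
escene (array([240.70067265, 179.41255605]), 892, 9) (array([265.26565657, 185.93030303]), 990, 10)
[ 6.24894029e+01 -3.44154891e-02]
scene red [251, 213, 5, 6, 24] [252.5 215.4]
```

Call:
servo_tool --motion '[[[0,0.12,0.0855,0,0],[0,0.12,0.0855,0,0],[0,0.12,0.0855,0,0],[0,0,0,0,0]]]' --newtons 20

```text
t: 8.65
eef_pos: [0.4181, 0.2509, 0.0427]
tool_rot: [-0.012, -0.309, 0.951, -0.003]
contact_force: [-23.3, -6.9, -0.0]
gripper_width: 0.151
grasp_force: 34.0
```

```bash
python3 chk.py f
```

```text
tcp draw/slide 62.41897078192119 28.974316121463083 F [-23.3  -6.9  -0. ] z 0.04271283225082745 0.1508002203005165
fside (array([340.18185328, 274.05521236]), 2590, 41) (array([331.84913438, 251.03132729]), 2426, 39)
[62.75282591 -0.59501991]
side red [356, 222, 20, 67, 478] [367.3 258.3]
side red [329, 249, 7, 4, 19] [332.1 250.9]
fscene (array([240.70067265, 179.41255605]), 892, 9) (array([265.26551373, 185.92065107]), 983, 10)
[ 6.24777674e+01 -7.42095419e-03]
scene red [205, 171, 11, 13, 56] [209.4 178.2]
scene red [254, 207, 5, 7, 24] [255.7 209.8]
```

Call:
servo_tool --motion '[[[0,0.12,0.0855,0.02,0],[0,0.12,0.0855,0.02,0],[0,0.12,0.0855,0.02,0],[0,0.12,0.0855,0,0],[0,0.12,0.0855,0,0],[0,0,0,0,0]]]' --newtons 20

```text
t: 9.35
eef_pos: [0.4417, 0.2678, 0.0443]
tool_rot: [-0.013, -0.309, 0.951, -0.003]
contact_force: [-22.6, -6.9, -5.7]
gripper_width: 0.148
grasp_force: 32.3
```

```bash
python3 chk.py g
```

```text
tcp draw/slide 62.309310084454545 58.05472920069718 F [-22.6  -6.9  -5.7] z 0.044271473135988615 0.14781693579317934
gside (array([340.18185328, 274.05521236]), 2590, 41) (array([331.82701812, 251.02429984]), 2428, 39)
[62.78292892 -0.5580321 ]
side red [354, 221, 21, 69, 498] [362.  258.6]
side red [328, 249, 8, 4, 20] [331.9 251. ]
gscene (array([240.70067265, 179.41255605]), 892, 9) (array([266.        , 185.25207756]), 361, 6)
[63.31149896  2.41946333]
scene red [206, 170, 15, 14, 112] [212.7 177.1]
```

Call:
servo_tool --motion '[[[0,0.12,0.0855,0,0],[0,0.12,0.0855,0,0],[0,0.12,0.0855,0,0],[0,0.06,0.043,0,0],[0,0,0,0,0]]]' --newtons 20

```text
t: 9.95
eef_pos: [0.4587, 0.2801, 0.0444]
tool_rot: [-0.013, -0.309, 0.951, -0.003]
contact_force: [-22.2, -7.7, -2.8]
gripper_width: 0.149
grasp_force: 32.6
```

```bash
python3 chk.py i; python3 - <<'E'
from h import *
# reference: lever shut blob in side0
im=np.load('side0.npz')['p'].astype(int);m=((im[...,0]-im[...,1:].max(-1))>60).astype(np.uint8)
k,l,st,ce=cv2.connectedComponentsWithStats(m)
print([(st[i].tolist(),ce[i].round(1)) for i in range(1,k) if st[i,4]>15 and 200<ce[i][0]<420])
E
```

```text
tcp draw/slide 62.16531563153048 79.05649133436141 F [-22.2  -7.7  -2.8] z 0.04435518480158743 0.14910181727654956
iside (array([340.18185328, 274.05521236]), 2590, 41) (array([331.83428339, 251.04153094]), 2456, 39)
[62.73251355 -0.55951536]
side red [343, 222, 32, 69, 518] [357.2 258.4]
side red [328, 249, 8, 4, 20] [331.9 251. ]
iscene (array([240.70067265, 179.41255605]), 892, 9) (array([266., 188.]), 41, 1)
[66.51614665 -5.2771396 ]
scene red [205, 170, 20, 16, 123] [213.5 177.7]
[([341, 223, 34, 68, 484], array([356.7, 259.4])), ([336, 272, 8, 4, 22], array([340.2, 274. ]))]
```

Call:
servo_tool --motion '[[[0,0.06,0.043,0,0],[0,0.04,0.029,0,0],[0,0,0,0,0]]]'

```text
t: 10.35
eef_pos: [0.4613, 0.2819, 0.0443]
tool_rot: [-0.014, -0.309, 0.951, -0.004]
contact_force: [-25.3, -10.9, 2.5]
gripper_width: 0.147
grasp_force: 33.1
```

Call:
servo_tool --motion '[[[0,0.04,0.029,0,0],[0,0.02,0.014,0,0],[0,0,0,0,0]]]'

```text
t: 10.65
eef_pos: [0.4638, 0.2837, 0.0443]
tool_rot: [-0.014, -0.309, 0.951, -0.003]
contact_force: [-26.5, -9.0, 1.8]
gripper_width: 0.145
grasp_force: 33.0
```

```bash
python3 chk.py j
```

```text
tcp draw/slide 62.137787332490134 85.25440299719821 F [-26.5  -9.    1.8] z 0.04427126453017773 0.1453379536120347
jside (array([340.18185328, 274.05521236]), 2590, 41) (array([331.84731887, 251.01555465]), 2443, 39)
[62.79656737 -0.60284813]
side red [339, 223, 36, 68, 519] [355.9 258.9]
side red [328, 249, 8, 4, 20] [331.9 251. ]
jscene (array([240.70067265, 179.41255605]), 892, 9) (array([265.8109319 , 189.82526882]), 2232, 20)
[ 68.21180178 -10.48059141]
scene red [205, 170, 23, 16, 143] [214.8 178. ]
```

Call:
servo_tool --motion '[[[0,0.04,0.029,0,0],[0,0.02,0.014,0,0],[0,0,0,0,0]]]'

```text
t: 11.05
eef_pos: [0.465, 0.2846, 0.0442]
tool_rot: [-0.016, -0.309, 0.951, -0.004]
contact_force: [-28.9, -12.3, 5.8]
gripper_width: 0.142
grasp_force: 33.5
```

Call:
servo_tool --motion '[[[0,0.04,0.029,0,0],[0,0.02,0.014,0,0],[0,0,0,0,0]]]'

```text
t: 11.35
eef_pos: [0.4654, 0.2849, 0.044]
tool_rot: [-0.018, -0.309, 0.951, -0.005]
contact_force: [-36.0, -15.5, 14.1]
gripper_width: 0.141
grasp_force: 34.1
```

```bash
python3 chk.py k
```

```text
tcp draw/slide 62.11552378845158 87.24119514423163 F [-36.  -15.5  14.1] z 0.044028640677703644 0.14131114581850251
kside (array([340.18185328, 274.05521236]), 2590, 41) (array([331.83757178, 251.01230517]), 2438, 39)
[62.81024894 -0.58665531]
side red [338, 223, 37, 68, 523] [355.5 258.6]
side red [328, 249, 8, 4, 20] [331.9 251. ]
kscene (array([240.70067265, 179.41255605]), 892, 9) (array([266.00046992, 189.14285714]), 2128, 18)
[67.83926005 -8.45204623]
scene red [205, 170, 24, 16, 150] [215.4 178.1]
```

```bash
python3 -c "
from station import bot
print(bot.hand_in())"
```

```text
the job is handed in; nothing more can be done
None
```

I handed the job in with the lever pushed fully shut against its stop and the rod still held by its handle at about 62.6 mm of draw. I put the line at about 62.2 to 62.8 mm; the pointer position comes from measurement, not a final close-up look.

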